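Offer a hinge leaf up to the jamb and hold it for the pin

ROBOT

A 7-joint arm with a two-finger parallel gripper is mounted at the origin on the work surface. World frame = base frame: x ahead of the robot, y to its left, z up, the work surface at z = 0. Lengths are in m, angles in rad, forces in N, time in s.
With the tool pointing down it reaches from about 0.4 to 0.85 m from the base axis. Payload 10.4 kg.
Tool frame: the origin (TCP) lies at the centre of the arm's flange, where the gripper is bolted on; the fingertips stand 182 mm ahead of it and the grasp point (between the pads) lies r.grasp_offset ahead of it (r.grasp_offset is the distance from the TCP to the grasp point, in m); z points along the fingers, y is the line along which they close (so a half turn about z gives the same grasp; the last joint's range is limited). The gripper opens to 87 mm and grips with 3 to 60 N. Pads are 19 mm wide; open, the fingers measure 117 mm over their backs; the gripper's body (75 mm by 190 mm) begins 51 mm behind the grasp point.
Start: joints at [-1.135, 0.332, -0.065, 1.46, 0.022, 1.35, -0.088], TCP at [0.277, 0.56, 0.405] pointing down, gripper open.
Joint ranges: [-2.6, 2.6], [-0.5, 2.12], [-1.47, 1.34], [0.16, 2.42], [-1.27, 4.41], [0.06, 2.06], [-2.6, 2.6]. Speed limits (rad/s): [2.22, 2.22, 2.79, 2.79, 3.14, 3.14, 3.14].

INTERFACE

Orientations are given as a unit quaternion [x, y, z, w].
In Python, from bench import status, vision, job, spotter, r gives the robot as it stands. The module is installed in compiled form; this text tells all that it offers.
- The arm moves only by the tool play_rows, never from a script. Its argument "series" is a list of rows, each a list of 6 numbers: the shift along the tool's x, y, z each as a share of 150 mm, from -1 to 1, then the turn, a rotation vector about the tool's x, y, z each as a share of 30 degrees, from -1 to 1. In form: [[x, y, z, ax, ay, az], ...]. A call has 1 to 5 rows; each row is the pose to reach, as a shift and turn from the pose commanded when the call began, along the tool's axes at that moment; what a row does not reach only later rows make up. A row lasts 1/10 s, in which the tool goes at most 50 mm and 8.59 degrees, less where a joint would pass 70% of its speed; a pose out of reach is approached as far as the arm can. A call with a number of a shift or a turn outside -1 to 1 is refused whole. A call with a gripper value outside its range is refused whole. "fingers" is the opening, from -1 (shut) to 1 (fully open), set as the call begins (left out, the last holds). The fingers move at their own pace and stop on an object; "squeeze" is the grip in N (left out, the last holds). Time passes only in rows, so rows that repeat a pose let the fingers close. It gives the time, the measured TCP pose, the force, the opening and the grip force at its end, in the units of the state.
- status.read_state(): the state, without advancing time (a new reading comes with each control period).
- vision.camera(name): name is "side" or "top" or "wrist"; returns the picture (480x640x3 uint8, blue, green, red); there is no depth.
- vision.calibration(name): a dict with "fx", "fy", "cx", "cy" (pixels), "rvec" (rotation vector, rad) and "tvec" (3), from world to camera coordinates, as OpenCV has them; the wrist camera has in their place "T_tool_cam" (4x4, takes a point from camera to tool coordinates, whose origin is the TCP and whose axes are the flange's). Camera axes: x right, y down, z forward; pixel columns grow to the right and rows downward; lengths in m; the calibration is good to about 2 mm. A picture is of the moment at which its call begins: read the wrist's pose just before it. calibration takes no time and is no camera call.
- job.close_job(): hands the job in; it is judged then, once.
Trained networks look in the newest picture that a camera, given by its name, has taken for a name from the list of things; names that differ only in an ending like _2 or _b are one class to them, and where a whole thing is asked for, a point or a joint stands for the part that bears it (a point fixed in the world has none). Each returns a list of dicts, best first, with "conf" (0 to 1); they miss things now and then, are a little off and sometimes report something else, mostly with a low value. They report only what shows in the picture. A call takes as long as a camera call. They do not tell look-alikes from the thing itself.
- spotter.boxes_of(camera, name): "point" ([x, y, z] in m, in world coordinates, good to about 4 mm: the middle of the surface that is visible of it).
- spotter.regions_of(camera, name): "pixels" (480x640 bool, what is visible of it).
The state is a dict: "time": time; "joint_positions": joint angles; "joint_vel": joint speeds; "joint_torque": joint torques, N m; "ee_pos": TCP position; "eef_rot": TCP orientation; "ft_force": force on the tool from outside, world axes, zero at the start; "torque": the same for the moment, N m; "width": finger opening in m; "grip_force": force on a finger pad.
Only numpy, scipy, OpenCV 4.12 (cv2) and the standard library are available. Lean on these libraries where they do the work, as an engineer would, in place of code of your own. Each camera call takes 0.05 s, during which the arm holds its last target. There are 200 camera calls.

TASK

Pick up the small white wooden rail that carries the single-knuckle brass hinge leaf and bring its knuckle in between the two knuckles of the brass leaf on the jamb block, so that all three holes are in line for the pin, with the rail level, right way up and pointing straight out from the block as in a hinge opened flat. Finish while still holding it there in the gripper, steady and not pressed against the block: do not put it down or let go. Leave the steel-leaf rail, the pin, the mallet and the chisel where they are.

Things in the scene. Friction and masses are not known exactly. Their poses are not given: they have to be found in the camera images.
- jamb: Upright mid-brown wood block 80 (x) x 130 (y) x 110 high, fixed to the bench on a plywood foot (x -20 to 80, 18 high). Origin: centre of its underside. -x faces the robot. Brass leaf 4 thick on its top; two brass knuckles (tubes, outer diameter 26, bore 14) in front of the -x face, axis along y at x -60, z 112, filling y 20 to 50 and -50 to -20. The gap between is empty from bench up.
- jamb_bore (a point): The point on the axis of the two jamb knuckles, midway in the gap between them: at (-60, 0, 112) mm in the jamb's frame. Axes as the jamb: y along the hinge axis, z up, -x out from the block.
- leaf: To use: loose white wood rail 120 (x) x 36 (y) x 40 high with a BRASS leaf 32 wide, 4 thick on top (x 0 to 68) and ONE knuckle (outer diameter 26, bore 14, 32 long, axis along y) beyond its +x end, at x 78, z 42. Origin: centre of the wood's underside. 0.2 to 0.4 kg, balances at about x 10. Matched: axes as the jamb's, origin at (-138, 0, 70) in its frame.
- leaf_bore (a point): Centre of the bore of the brass leaf's knuckle: at (78, 0, 42) mm in the leaf's frame.
- odd_leaf: The wrong part, to be left alone: a like white wooden rail with a dark STEEL leaf that has TWO short knuckles (y 12 to 34 and -34 to -12) with a gap between. Same size and origin as the other rail. The two rails lie one on either side of the bench, either way round.
- pin: Loose bent steel hinge pin, diameter 8, 110 long (along its x) with a short 28 mm bend towards +y, lying on the bench between the two rails. Origin on the bench under the middle of the long part. Leave alone.
- mallet: Joiner's mallet standing on its head: green round head diameter 94, 118 high, wooden handle upwards to 242. Origin: centre of its underside. Leave alone.
- chisel: Big chisel lying flat: steel blade 170 x 40 x 6 to +x, round wooden handle diameter 33 to x -164. Origin: on the bench at the root of the blade. Leave alone.
Not all that is in view belongs to the job. Several things have the shape of the jamb; the one meant has the colours described above.

How it is judged:
By the outcome, as a careful person would: the job done as asked, in the order asked, and still so for the second after the job is handed in, while the arm keeps its last pose, push and grip.
It also fails if it takes over 38 s, if anything falls off the work surface, if the arm or the gripper's body presses on something with over 40 N, if the wrist force passes 120 N, or if a joint passes its speed limit or range.

## Working session

There is one attempt and no reset: what is moved stays moved. The work goes in short steps, Python scripts to look and compute and a tool call to move; the robot and the scene stay as the last step left them, time stands still between calls to the robot, and variables do not carry over. Pictures are saved under pics/ and viewed, at most 10 in all, crops included, and the job is handed in when it is done.

Besides the shell and the picture viewer there is one more tool, called in YAML: its name, and indented under it one key for each argument. play_rows: Moves the arm, as the interface text tells. Shift numbers are shares of 150 mm and turn numbers shares of 30 degrees, none past 1 either way. Its arguments: {"type":"object","properties":{"series":{"type":"array","items":{"type":"array","items":{"type":"number"}}},"fingers":{"type":"number"},"squeeze":{"type":"number"}},"required":["series"]}

```bash
mkdir -p pics; python3 - <<'E'
from bench import status, vision, job, spotter, r
import cv2,numpy as np
s=status.read_state();print(s['time'],s['ee_pos'],s['eef_rot'],s['width'],r.grasp_offset)
for c in ['side','top']:
    im=vision.camera(c);cv2.imwrite(f'pics/{c}0.png',im)
    k=vision.calibration(c);print(c,{a:np.round(b,4).tolist() for a,b in k.items()})
    for n in ['jamb','leaf','odd_leaf','leaf_bore','pin','mallet','chisel']:
        for d in spotter.boxes_of(c,n): print(c,n,np.round(d['point'],3),round(d['conf'],2))
print(vision.calibration('wrist'))
E
```

```text
0.0 [0.27674953 0.56025271 0.40393205] [ 2.27426710e-01  9.73794938e-01 -7.02290623e-04 -1.34885422e-04] 0.08706795338704332 0.1635
side {'fx': 531.9951, 'fy': 531.9951, 'cx': 306.4649, 'cy': 241.919, 'rvec': [2.1048, -0.3164, 0.1906], 'tvec': [-0.4596, 0.1303, 1.0879]}
side jamb [ 0.656 -0.146  0.072] 0.95
side jamb [ 0.227 -0.315  0.088] 0.71
side leaf [ 0.474 -0.226  0.041] 0.88
side leaf [ 0.657 -0.143  0.069] 0.63
side odd_leaf [0.43  0.191 0.041] 0.98
side odd_leaf [ 0.654 -0.149  0.072] 0.28
side leaf_bore [ 0.472 -0.232  0.04 ] 0.71
side leaf_bore [ 0.634 -0.435  0.018] 0.2
side pin [ 0.408 -0.047  0.008] 0.78
side mallet [0.676 0.332 0.098] 0.68
side chisel [ 0.632 -0.435  0.021] 0.6
top {'fx': 437.1289, 'fy': 437.1289, 'cx': 322.686, 'cy': 229.602, 'rvec': [2.1208, -2.1604, 0.1354], 'tvec': [-0.0053, 0.4527, 1.0458]}
top jamb [ 0.662 -0.087  0.11 ] 0.88
top jamb [ 0.233 -0.253  0.107] 0.66
top leaf [ 0.48  -0.209  0.043] 0.87
top odd_leaf [0.433 0.207 0.045] 0.64
top odd_leaf [ 0.656 -0.391  0.005] 0.21
top leaf_bore [ 0.478 -0.213  0.04 ] 0.71
top pin [ 0.398 -0.046  0.007] 0.54
top mallet [0.678 0.352 0.119] 0.76
top chisel [ 0.658 -0.391  0.008] 0.88
{'fx': 332.2124978584583, 'fy': 332.2124978584583, 'cx': 320.80797022751824, 'cy': 238.8258573657203, 'T_tool_cam': array([[-2.68565851e-04, -9.67877918e-01, -2.51420490e-01,
         6.82183823e-02],
       [ 9.99999959e-01, -2.85095026e-04,  2.93187764e-05,
        -1.87401565e-05],
       [-1.00055728e-04, -2.51420472e-01,  9.67877955e-01,
         1.96105190e-02],
       [ 0.00000000e+00,  0.00000000e+00,  0.00000000e+00,
         1.00000000e+00]])}
```

View pics/top0.png

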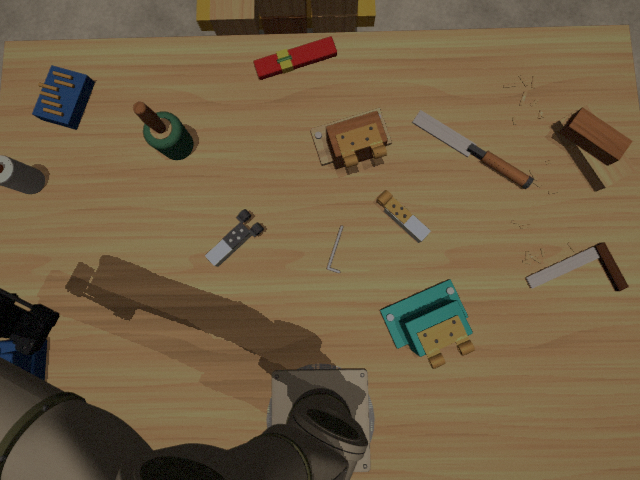

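View pics/side0.png

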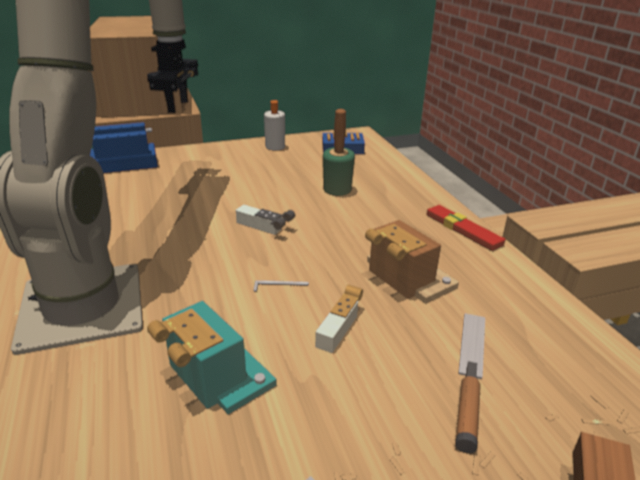

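The crop candidates are the brown jamb at top (355,140) and a teal look-alike at (435,325), plus the brass single-knuckle rail at (403,215) and the steel rail at (235,238). The brown jamb and the brass rail fit the description, so I'll confirm them in one crop.

```bash
cat > h.py <<'E'
import numpy as np,cv2
from scipy.spatial.transform import Rotation as R
from scipy.optimize import minimize
def box(x0,x1,y0,y1,z0,z1): return np.array([[x,y,z] for x in(x0,x1) for y in(y0,y1) for z in(z0,z1)],float)/1e3
def tube(x,z,y0,y1,d=26):
    a=np.linspace(0,2*np.pi,24,endpoint=False)
    return np.array([[x+d/2*np.cos(t),y,z+d/2*np.sin(t)] for t in a for y in(y0,y1)])/1e3
def jamb(): return [box(-40,40,-65,65,0,110),box(-40,40,-50,50,110,114),tube(-60,112,20,50),tube(-60,112,-50,-20),box(-60,-30,20,50,110,114),box(-60,-30,-50,-20,110,114)]
def leaf(): return [box(-60,60,-18,18,0,40),box(0,70,-16,16,40,44),tube(78,42,-16,16)]
def cal(vision,c,s=None):
    k=vision.calibration(c);K=np.array([[k['fx'],0,k['cx']],[0,k['fy'],k['cy']],[0,0,1]])
    if c=='wrist':
        T=np.eye(4);T[:3,:3]=R.from_quat(s['eef_rot']).as_matrix();T[:3,3]=s['ee_pos']
        M=np.linalg.inv(T@k['T_tool_cam'])
    else:
        M=np.eye(4);M[:3,:3]=R.from_rotvec(k['rvec']).as_matrix();M[:3,3]=k['tvec']
    return K,M
def proj(P,KM):
    K,M=KM;q=(P@M[:3,:3].T+M[:3,3])@K.T
    return q[:,:2]/q[:,2:]
def sil(parts,Rm,t,KM,S=4):
    m=np.zeros((480*S,640*S),np.uint8)
    for p in parts:
        h=cv2.convexHull(((proj(p@Rm.T+t,KM)+.5)*S).astype(np.float32))
        cv2.fillConvexPoly(m,np.round(h).astype(np.int32),255)
    return cv2.resize(m,(640,480),interpolation=cv2.INTER_AREA)/255.
def fit(parts,views,x0,z=0.):
    # views: list of (mask, KM); x=[x,y,yaw]
    def f(v):
        c=0
        for m,KM in views:
            a=sil(parts,R.from_euler('z',v[2]).as_matrix(),np.array([v[0],v[1],z]),KM)
            c+=np.abs(a-m).sum()/m.sum()
        return c
    s=np.array(x0)+np.array([[0,0,0],[.012,0,0],[0,.012,0],[0,0,.15]])
    o=minimize(f,x0,method='Nelder-Mead',options=dict(initial_simplex=s,xatol=1e-4,fatol=1e-4))
    return o.x,o.fun
E
python3 - <<'E'
from bench import status, vision, spotter
from h import *
V={'jamb':[],'leaf':[]}
ov={}
for c in ['top','side']:
    im=vision.camera(c);ov[c]=im;KM=cal(vision,c)
    for n,(u) in {'jamb':(.66,-.1,.1),'leaf':(.478,-.213,.03)}.items():
        p=proj(np.array([u]),KM)[0].round().astype(int)
        for d in spotter.regions_of(c,n):
            if d['pixels'][p[1]-3:p[1]+4,p[0]-3:p[0]+4].mean()>.5:
                V[n].append((d['pixels'].astype(float),KM));print(c,n,d['conf'],d['pixels'].sum());break
np.savez('m0.npz',**{n+str(i):v[0] for n in V for i,v in enumerate(V[n])})
for n,P,x0 in [('jamb',jamb(),(.68,-.09,.25)),('leaf',leaf(),(.47,-.215,.7))]:
    for vs in [V[n]]+[[v] for v in V[n]]:
        print(n,fit(P,vs,x0))
im=ov['top'][90:270,290:460];a=cv2.resize(im,None,fx=3,fy=3,interpolation=cv2.INTER_CUBIC)
cv2.imwrite('pics/crop1.png',a)
E
```

```text
top leaf 0.85 1056
side jamb 0.7 4626
side leaf 0.74 1601
jamb (array([ 0.66961194, -0.10376958,  0.22704002]), np.float64(0.17237438857946982))
jamb (array([ 0.66961194, -0.10376958,  0.22704002]), np.float64(0.17237438857946982))
leaf (array([ 0.47343685, -0.22235378,  0.79814993]), np.float64(0.11772476157763845))
leaf (array([ 0.47422679, -0.2222645 ,  0.7903767 ]), np.float64(0.05183823529411764))
leaf (array([ 0.47260145, -0.22224827,  0.80171634]), np.float64(0.05593072956852947))
```

View pics/crop1.png

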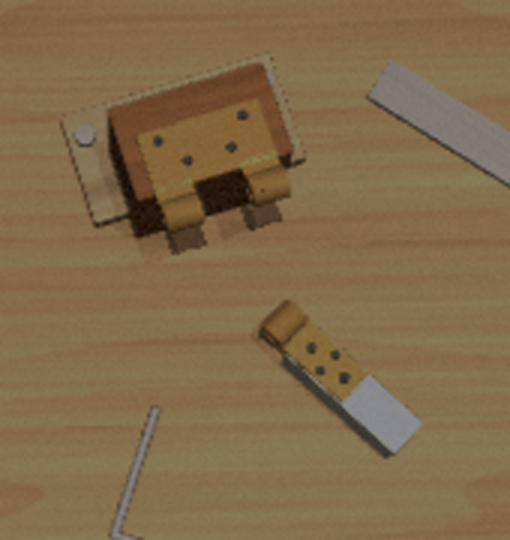

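The crop shows the mid-brown jamb with two brass knuckles at about (227,195), and the white rail with the single brass knuckle at about (340,380). That is the right pair. The teal block is a decoy.

Next I'll plan the move to a look pose.

```bash
cat > plan.py <<'E'
import numpy as np
from bench import status
from scipy.spatial.transform import Rotation as R
def Rd(psi): # tool down, tool x at heading psi (deg)
    c,s=np.cos(np.radians(psi)),np.sin(np.radians(psi)); return np.array([[c,s,0],[s,-c,0],[0,0,-1.]])
def plan(pos,psi,n=8,start=None):
    s=status.read_state();p=np.array(s['ee_pos']);Q=R.from_quat(s['eef_rot']).as_matrix()
    for i in range(n):
        d=Q.T@(np.array(pos)-p);w=R.from_matrix(Q.T@Rd(psi)).as_rotvec(degrees=True)
        row=np.r_[d/.15,w/30]
        ks=max(1,np.abs(row[:3]).max(),np.linalg.norm(d)/.2);kw=max(1,np.abs(row[3:]).max())
        row=np.round(np.r_[row[:3]/ks,row[3:]/kw],3);print(row.tolist())
        p=p+Q@row[:3]*.15;Q=Q@R.from_rotvec(row[3:]*30,degrees=True).as_matrix()
        if ks==1 and kw==1: break
E
python3 -c "
from plan import *
plan([.50,-.13,.43],45.6)"
```

```text
[-0.929, -0.955, -0.046, 0.0, -0.0, 1.0]
[-1.0, -0.283, -0.036, 0.0, -0.0, 1.0]
[-1.0, 0.253, -0.036, -0.0, -0.0, 1.0]
[-0.955, 0.929, -0.047, -0.0, -0.0, 0.604]
[-0.047, 0.09, -0.004, -0.0, -0.0, -0.0]
```

play_rows:
  series:
    - [-0.93, -0.95, -0.05, 0, 0, 1]
    - [-0.93, -0.95, -0.05, 0, 0, 1]
    - [-0.93, -0.95, -0.05, 0, 0, 1]
    - [-0.93, -0.95, -0.05, 0, 0, 1]
    - [-0.93, -0.95, -0.05, 0, 0, 1]
  fingers: 1

```text
time: 1.6
ee_pos: [0.342, 0.365, 0.4132]
eef_rot: [0.477, 0.879, 0.0, 0.001]
ft_force: [-0.6, 1.1, -0.5]
width: 0.0866
grip_force: 0.0
```

play_rows:
  series:
    - [-1, -0.28, -0.04, 0, 0, 1]
    - [-1, -0.28, -0.04, 0, 0, 1]
    - [-1, -0.28, -0.04, 0, 0, 1]
    - [-1, -0.28, -0.04, 0, 0, 1]
    - [-1, -0.28, -0.04, 0, 0, 1]

```text
time: 2.1
ee_pos: [0.3876, 0.2214, 0.4187]
eef_rot: [0.685, 0.728, 0.001, -0.0]
ft_force: [-0.3, 0.4, -0.5]
width: 0.0875
grip_force: 0.0
```

play_rows:
  series:
    - [-1, 0.25, -0.04, 0, 0, 1]
    - [-1, 0.25, -0.04, 0, 0, 1]
    - [-1, 0.25, -0.04, 0, 0, 1]
    - [-1, 0.25, -0.04, 0, 0, 1]
    - [-1, 0.25, -0.04, 0, 0, 1]

```text
time: 2.6
ee_pos: [0.4345, 0.0756, 0.4244]
eef_rot: [0.849, 0.528, 0.0, -0.0]
ft_force: [-0.4, 0.6, 0.3]
width: 0.0868
grip_force: 0.0
```

play_rows:
  series:
    - [-0.95, 0.93, -0.05, 0, 0, 0.6]
    - [-0.95, 0.93, -0.05, 0, 0, 0.6]
    - [-0.95, 0.93, -0.05, 0, 0, 0.6]
    - [-0.95, 0.93, -0.05, 0, 0, 0.6]
    - [-0.95, 0.93, -0.05, 0, 0, 0.6]

```text
time: 3.1
ee_pos: [0.4972, -0.1176, 0.4318]
eef_rot: [0.921, 0.388, -0.0, 0.001]
ft_force: [-0.4, 0.2, -0.8]
width: 0.087
grip_force: 0.0
```

```bash
cat > look.py <<'E'
from bench import status, vision, spotter
from h import *
import sys
tag=sys.argv[1]
s=status.read_state();im=vision.camera('wrist');KM=cal(vision,'wrist',s)
print(s['time'],s['ee_pos'].round(4),s['eef_rot'].round(4),np.abs(s['joint_vel']).max().round(3),s['ft_force'])
cv2.imwrite(f'pics/{tag}.png',im)
np.savez(f'{tag}.npz',im=im,K=KM[0],M=KM[1])
for n,P,x0 in [('jamb',jamb(),(.67,-.104,.227)),('leaf',leaf(),(.4735,-.2223,.796))]:
    p=proj(np.array([[x0[0],x0[1],.11 if n=='jamb' else .04]]),KM)[0].round().astype(int)
    for d in spotter.regions_of('wrist',n):
        if d['pixels'][p[1]-3:p[1]+4,p[0]-3:p[0]+4].mean()>.5:
            m=d['pixels'].astype(float);np.save(f'{tag}_{n}.npy',m)
            print(n,d['conf'],m.sum(),fit(P,[(m,KM)],x0));break
E
python3 look.py w1
```

```text
3.1 [ 0.4972 -0.1176  0.4318] [ 9.215e-01  3.884e-01 -2.000e-04  1.300e-03] 0.115 [-0.36515612  0.23440813 -0.78377896]
jamb 0.76 22471.0 (array([ 0.66728554, -0.09821862,  0.31161147]), np.float64(0.12874772800847453))
leaf 0.86 2914.0 (array([ 0.47352614, -0.22342244,  0.79591863]), np.float64(0.3588585193857914))
```

View pics/w1.png

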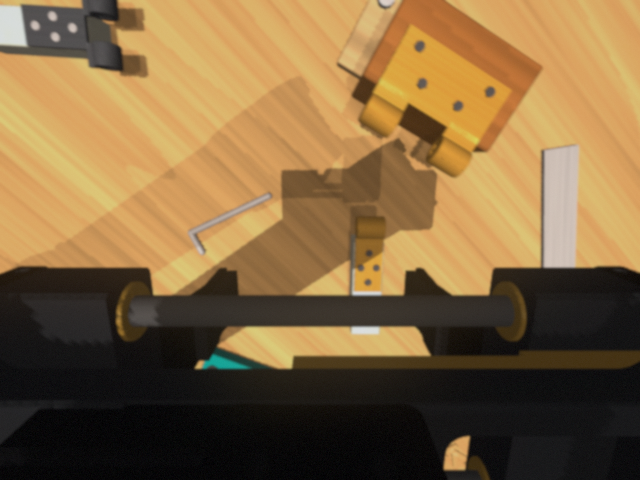

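```bash
cat > fj.py <<'E'
from bench import vision,spotter
from h import *
V=[]
im=vision.camera('top');KM=cal(vision,'top')
for d in spotter.regions_of('top','jamb'):
    if d['pixels'][135:145,350:360].mean()>.5: V.append((d['pixels'].astype(float),KM));print('top ok');break
V.append((np.load('m0.npz')['jamb0'],cal(vision,'side')))
z=np.load('w1.npz');V.append((np.load('w1_jamb.npy'),(z['K'],z['M'])))
def f(v,views):
    c=0
    P=jamb()+[box(-20,80,v[3]*1e3,v[4]*1e3,0,18)]
    for m,KM in views:
        a=sil(P,R.from_euler('z',v[2]).as_matrix(),np.array([v[0],v[1],0]),KM);c+=np.abs(a-m).sum()/m.sum()
    return c
x0=np.array([.668,-.1,.27,-.07,.1])
for views in [V]+[[v] for v in V]:
    s=np.vstack([x0,x0+np.diag([.012,.012,.1,.02,.02])])
    o=minimize(f,x0,args=(views,),method='Nelder-Mead',options=dict(initial_simplex=s,xatol=1e-4,fatol=1e-4,maxiter=400));print(o.x.round(4),round(o.fun,3))
    if views is V: best=o.x
# overlay on wrist image
KM=V[-1][1];a=z['im'].copy();S=3
a=a[0:200,320:560];a=cv2.resize(a,None,fx=S,fy=S,interpolation=cv2.INTER_CUBIC)
for p in jamb():
    h=cv2.convexHull(proj(p@R.from_euler('z',best[2]).as_matrix().T+[best[0],best[1],0],KM).astype(np.float32))
    cv2.polylines(a,[np.round((h-[320,0]+.5)*S).astype(np.int32)],True,(0,255,0),1)
cv2.imwrite('pics/ov1.png',a)
E
python3 fj.py
```

```text
[ 0.6699 -0.0993  0.2776 -0.0911  0.0948] 0.117
[ 0.6709 -0.1012  0.2528 -0.0891  0.0959] 0.07
[ 0.6698 -0.0987  0.2984 -0.0628  0.0938] 0.037
```

View pics/ov1.png

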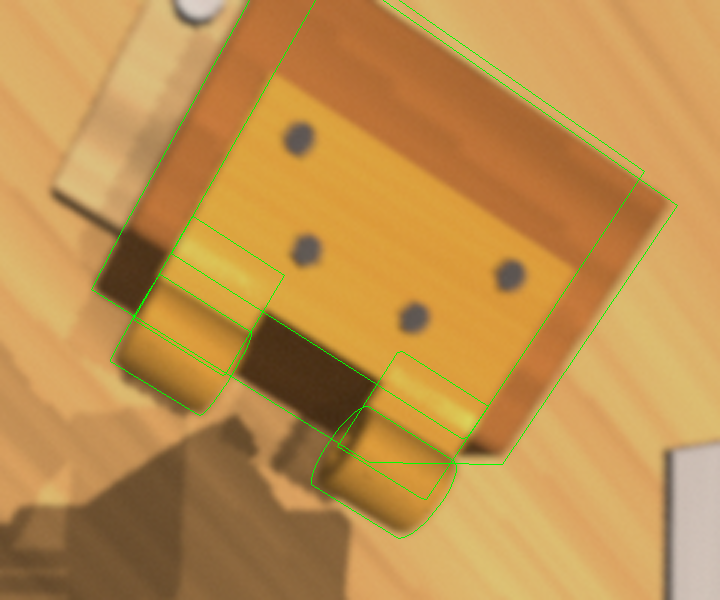

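The overlay fits to about 2 mm. The jamb is at about (0.670,-0.099), yaw 0.285, and the leaf at (0.4735,-0.222), yaw 0.797. Next is the grasp.

```bash
python3 -c "
from plan import *
plan([.477,-.2187,.29],45.6); plan([.477,-.2187,.1885],45.6)"
```

```text
[-0.605, 0.403, 0.943, -0.002, -0.0, 0.015]
[-0.374, 0.249, 1.0, -0.002, -0.0, 0.015]
[-0.23, 0.156, 0.619, 0.0, -0.0, -0.0]
```

play_rows:
  series:
    - [-0.605, 0.403, 0.94, 0, 0, 0.015]
    - [-0.605, 0.403, 0.94, 0, 0, 0.015]
    - [-0.605, 0.403, 0.94, 0, 0, 0.015]
    - [-0.605, 0.403, 0.94, 0, 0, 0.015]
    - [-0.605, 0.403, 0.94, 0, 0, 0.015]

```text
time: 3.85
ee_pos: [0.4746, -0.2214, 0.2878]
eef_rot: [0.923, 0.385, -0.002, -0.001]
ft_force: [0.7, 0.7, 0.4]
width: 0.0872
grip_force: 0.0
```

```bash
python3 look.py w2; python3 -c "
from plan import *
plan([.477,-.2187,.1885],45.6)"
```

```text
3.85 [ 0.4746 -0.2214  0.2878] [ 0.923   0.3847 -0.0023 -0.0013] 0.073 [0.72273454 0.72324758 0.37661842]
leaf 0.61 8974.0 (array([ 0.47361216, -0.22326525,  0.79319929]), np.float64(0.19809034378181847))
[0.003, -0.005, 0.687, 0.001, -0.002, -0.006]
```

play_rows:
  series:
    - [0.003, -0.005, 0.35, 0, 0, 0]
    - [0.003, -0.005, 0.685, 0, 0, 0]
    - [0.003, -0.005, 0.685, 0, 0, 0]
    - [0.003, -0.005, 0.685, 0, 0, 0]
    - [0.003, -0.005, 0.685, 0, 0, 0]

```text
time: 4.5
ee_pos: [0.4772, -0.2203, 0.1907]
eef_rot: [0.923, 0.385, 0.002, 0.001]
ft_force: [-0.1, 0.7, 0.1]
width: 0.0872
grip_force: 0.0
```

play_rows:
  series:
    - [0, 0, 0, 0, 0, 0]
    - [0, 0, 0, 0, 0, 0]
    - [0, 0, 0, 0, 0, 0]
    - [0, 0, 0, 0, 0, 0]
    - [0, 0, 0, 0, 0, 0]
  fingers: -1
  squeeze: 35

```text
time: 5.0
ee_pos: [0.4759, -0.2204, 0.1881]
eef_rot: [0.923, 0.385, 0.0, -0.0]
ft_force: [0.4, -0.1, -0.8]
width: 0.0547
grip_force: 0.0
```

play_rows:
  series:
    - [0, 0, 0, 0, 0, 0]
    - [0, 0, 0, 0, 0, 0]
    - [0, 0, 0, 0, 0, 0]

```text
time: 5.3
ee_pos: [0.4758, -0.2204, 0.1879]
eef_rot: [0.923, 0.385, -0.0, -0.0]
ft_force: [0.4, -0.3, 0.1]
width: 0.0356
grip_force: 35.0
```

play_rows:
  series:
    - [0, 0, -0.3, 0, 0, 0]
    - [0, 0, -0.47, 0, 0, 0]
    - [0, 0, -0.47, 0, 0, 0]
    - [0, 0, -0.47, 0, 0, 0]

```text
time: 5.7
ee_pos: [0.4757, -0.2201, 0.2581]
eef_rot: [0.923, 0.385, 0.0, -0.0]
ft_force: [-0.6, 0.8, -3.5]
width: 0.0359
grip_force: 35.0
```

```bash
python3 -c "
from plan import *
plan([.4831,-.1537,.258],16.3)
print(status.read_state()['ft_force'],status.read_state()['torque'])"
```

```text
[0.349, -0.277, 0.001, -0.001, -0.001, 0.966]
[-0.57605424  0.82202733 -3.5117797 ] [-0.07779028  0.12489362 -0.01785611]
```

play_rows:
  series:
    - [0.35, -0.275, 0, 0, 0, 0.965]
    - [0.35, -0.275, 0, 0, 0, 0.965]
    - [0.35, -0.275, 0, 0, 0, 0.965]
    - [0.35, -0.275, 0, 0, 0, 0.965]
    - [0.35, -0.275, 0, 0, 0, 0.965]

```text
time: 6.2
ee_pos: [0.483, -0.1535, 0.2569]
eef_rot: [0.99, 0.142, -0.001, -0.0]
ft_force: [-1.0, -0.1, -3.4]
width: 0.0354
grip_force: 35.0
```

play_rows:
  series:
    - [0, 0, 0, 0, 0, 0]
    - [0, 0, 0, 0, 0, 0]

```text
time: 6.4
ee_pos: [0.4833, -0.1541, 0.2579]
eef_rot: [0.99, 0.143, -0.0, -0.0]
ft_force: [-0.1, -0.5, -2.1]
width: 0.0355
grip_force: 35.0
```

```bash
cat > shot.py <<'E'
from bench import status, vision
from h import *
import sys
tag=sys.argv[1]
s=status.read_state();d={}
for c in ['wrist','side','top']:
    KM=cal(vision,c,s);d[c]=vision.camera(c);d[c+'K'],d[c+'M']=KM
    cv2.imwrite(f'pics/{tag}_{c}.png',d[c])
d['p']=s['ee_pos'];d['q']=s['eef_rot'];np.savez(tag+'.npz',**d)
print(s['time'],s['ee_pos'].round(4),s['eef_rot'].round(4),s['ft_force'])
E
python3 shot.py a1
cat > mont.py <<'E'
# montage: side crop and wrist crop with model overlays. args tag jx jy jyaw gx dz
import sys
from h import *
tag=sys.argv[1];jx,jy,jw,gx,gy,gz=map(float,sys.argv[2:8]);pit=float(sys.argv[8]) if len(sys.argv)>8 else 0
z=np.load(tag+'.npz')
RJ=R.from_euler('z',jw).as_matrix();tj=np.array([jx,jy,0])
Q=R.from_quat(z['q']).as_matrix();L=Q@np.diag([1,-1,-1])@R.from_euler('y',pit).as_matrix() # leaf axes: x=tool x, y=-tool y, z up
tl=z['p']-L@np.array([gx,gy,gz])
print('bore err in jamb frame mm',((RJ.T@(tl+L@[.078,0,.042]-tj)-[-.06,0,.112])*1e3).round(1))
out=[]
for c,sz in [('wrist',(400,600)),('side',(400,600))]:
    KM=(z[c+'K'],z[c+'M']);b=proj(np.array([tj+RJ@[-.055,0,.112]]),KM)[0]
    w,h=(200,300) if c=='wrist' else (133,200)
    x0=int(np.clip(b[0]-w/2,0,640-w));y0=int(np.clip(b[1]-h/2,0,480-h));S=400/w
    a=cv2.resize(z[c][y0:y0+h,x0:x0+w],(400,600),interpolation=cv2.INTER_CUBIC)
    for parts,Rm,t,col in [(jamb()[:4],RJ,tj,(0,255,0)),(leaf(),L,tl,(255,0,255))]:
        for p in parts:
            if len(p)>8: hs=[p[0::2],p[1::2]]
            else: hs=[p]
            for q in hs:
                hh=cv2.convexHull(proj(q@Rm.T+t,KM).astype(np.float32))
                cv2.polylines(a,[np.round((hh-[x0,y0]+.5)*S).astype(np.int32)],True,col,1)
    out.append(a)
cv2.imwrite(f'pics/{tag}_m.png',np.hstack(out))
E
python3 mont.py a1 .6698 -.099 .285 .0034 0 .188
```

```text
6.4 [ 0.4833 -0.1541  0.2579] [ 9.898e-01  1.427e-01 -5.000e-04 -1.000e-04] [-0.05680849 -0.48788229 -2.09071943]
bore err in jamb frame mm [-60.   -0.3  -0.2]
```

View pics/a1_m.png

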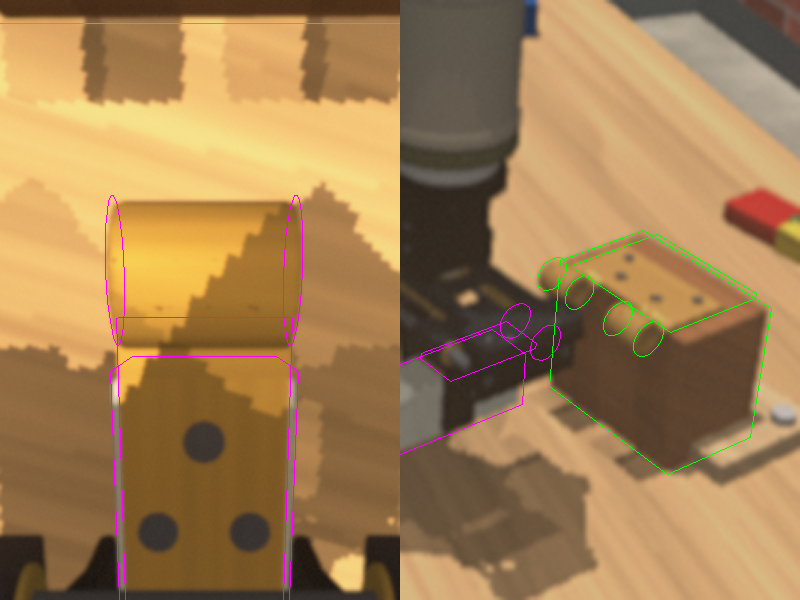

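In this picture the held knuckle spans (118–297, 202–347) in the left panel, centred within 1 mm of the model. I'll move to 30 mm short, where the jamb knuckles come into the wrist view.

play_rows:
  series:
    - [0.1, 0, 0, 0, 0, 0]
    - [0.2, 0, 0, 0, 0, 0]
    - [0.2, 0, 0, 0, 0, 0]
    - [0.2, 0, 0, 0, 0, 0]

```text
time: 6.95
ee_pos: [0.512, -0.1458, 0.2582]
eef_rot: [0.99, 0.142, -0.0, 0.0]
ft_force: [-0.1, 0.8, -2.6]
width: 0.0358
grip_force: 35.0
```

```bash
python3 shot.py a2;python3 mont.py a2 .6698 -.099 .285 .0034 0 .188; python3 -c "
import cv2;a=cv2.imread('pics/a2_wrist.png')[0:270,170:530];a=cv2.resize(a,(800,600),interpolation=cv2.INTER_CUBIC)
m=cv2.imread('pics/a2_m.png');cv2.imwrite('pics/a2_c.png',a)"
```

```text
6.95 [ 0.512  -0.1458  0.2582] [ 9.899e-01  1.420e-01 -4.000e-04  1.000e-04] [-0.05403392  0.82726614 -2.60172376]
bore err in jamb frame mm [-30.1  -0.6   0.2]
```

View pics/a2_c.png

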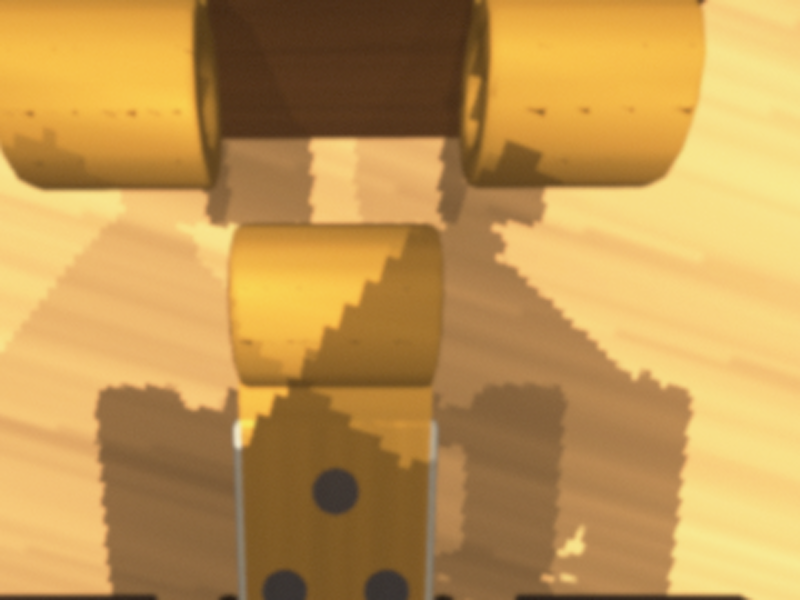

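The picture shows jamb knuckle inner faces at 193/218 and 490/462 (lower edges at row about 187) and the leaf knuckle at 229–442, rows 225–385. The leaf sits about 1 mm left of the gap centre and is parallel to it. I'll quantify this.

```bash
python3 - <<'E'
from h import *
from scipy.optimize import least_squares
z=np.load('a2.npz');KM=(z['wristK'],z['wristM']);S=800/360
RJ=R.from_quat(z['q']).as_matrix()@np.diag([1,-1,-1])
def px(P): return (proj(P,KM)-[170,0]+.5)*S-.5
c0=np.array([.6698,-.099,0]);RJ0=R.from_euler('z',.285).as_matrix()
jb=c0+RJ0@[-.06,0,.112]; lb=z['p']+RJ@(np.array([.078-.0034,0,.042-.188]))
def t(b,y0,y1): return tube(0,0,y0,y1)@RJ.T+b
mj=[px(t(jb,20,50)),px(t(jb,-50,-20))];ml=px(t(lb,-16,16))
print('pred jamb bottom rows',[m[:,1].max().round(1) for m in mj],'obs 188,186')
print('pred inner faces',[(px(t(jb,y,y))[:,0].min().round(1),px(t(jb,y,y))[:,0].max().round(1)) for y in(20,-20)],'obs (193,218),(462,490)')
print('pred leaf cols',ml[:,0].min(),ml[:,0].max(),'obs 229,442; rows',ml[:,1].min(),ml[:,1].max(),'obs 225,385')
fl=lambda d:[px(t(lb+RJ@[d[0],d[1],d[2]],-16+e,16-e))[:,k].__getattribute__(f)()-o for k,f,o,e in [(1,'min',225,0),(1,'max',385,0),(0,'min',229,.5),(0,'max',442,.5)]]
print('leaf d mm',least_squares(fl,[0,0,0],x_scale=1e-3,diff_step=1e-3 and None).x*1e3)
def fj(d):
    b=jb+RJ@[d[0],d[1],0];r=[px(t(b,20,50))[:,1].max()-187,px(t(b,-50,-20))[:,1].max()-187]
    for y,o in((20.5,(193,218)),(-20.5,(462,490))):
        q=px(t(b,y,y))[:,0];r+=[q.min()-o[0],q.max()-o[1]]
    return r
s=least_squares(fj,[0,0],x_scale=1e-3);print('jamb d mm',s.x*1e3,s.fun.round(1))
dl=least_squares(fl,[0,0,0],x_scale=1e-3)
print(dl.fun.round(1),'rel now (tool-leaf axes) mm',(RJ.T@(jb-lb)*1e3+np.r_[s.x,0]*1e3-dl.x*1e3).round(2))
E
```

```text
pred jamb bottom rows [np.float64(189.8), np.float64(189.7)] obs 188,186
pred inner faces [(np.float64(183.2), np.float64(214.6)), (np.float64(448.2), np.float64(477.3))] obs (193,218),(462,490)
pred leaf cols 224.99519771876047 444.080949339589 obs 229,442; rows 216.08162626797983 382.85089627634676 obs 225,385
leaf d mm [-0.81527274 -0.13971688 -1.10262111]
jamb d mm [ 0.4017737  -1.51055814] [ 0.1 -0.  -2.6  2.4 -2.   2.2]
[-2.2  2.4  1.6 -1.6] rel now (tool-leaf axes) mm [31.35 -0.8   0.95]
```

play_rows:
  series:
    - [0.05, 0.005, -0.002, 0, 0, 0]
    - [0.1, 0.005, -0.002, 0, 0, 0]
    - [0.15, 0.005, -0.002, 0, 0, 0]
    - [0.205, 0.005, -0.002, 0, 0, 0]
    - [0.205, 0.005, -0.002, 0, 0, 0]

```text
time: 7.6
ee_pos: [0.5432, -0.1369, 0.2587]
eef_rot: [0.99, 0.143, 0.0, 0.0]
ft_force: [-0.2, 0.1, -3.3]
width: 0.0359
grip_force: 35.0
```

play_rows:
  series:
    - [0, 0, 0, 0, 0, 0]
    - [0, 0, 0, 0, 0, 0]

```text
time: 7.8
ee_pos: [0.5418, -0.1379, 0.2587]
eef_rot: [0.99, 0.142, -0.0, -0.0]
ft_force: [0.1, -0.3, -3.1]
width: 0.0358
grip_force: 35.0
```

```bash
python3 shot.py a3; python3 -c "
import cv2;a=cv2.imread('pics/a3_wrist.png')[60:270,180:460];a=cv2.resize(a,(800,600),interpolation=cv2.INTER_CUBIC)
cv2.imwrite('pics/a3_c.png',a)"
```

```text
7.8 [ 0.5418 -0.1379  0.2587] [ 9.899e-01  1.417e-01 -2.000e-04 -0.000e+00] [ 0.14529308 -0.31857657 -3.11544185]
```

View pics/a3_c.png

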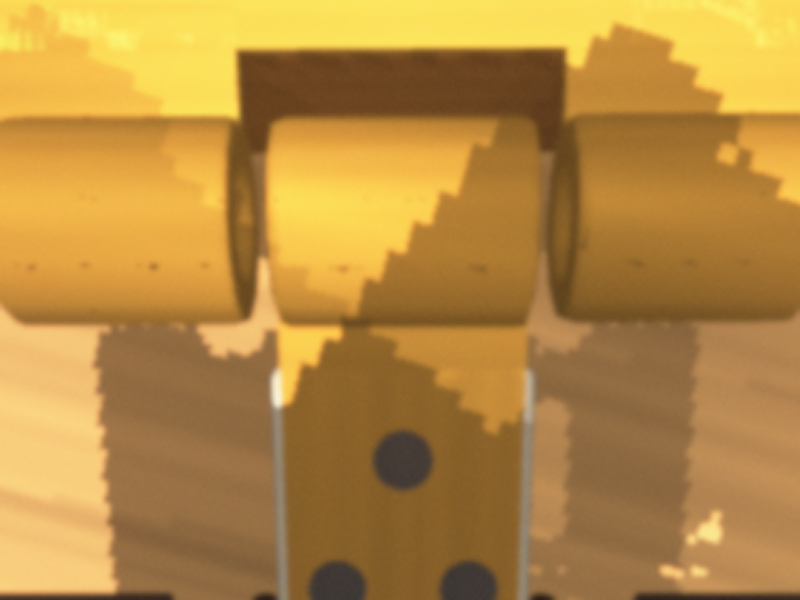

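The leaf knuckle now sits between the two: leaf 267–541, gap 228/257 to 548/580, rows 117–324 against 116–322. I'll make one trim: yaw +0.3°, z -0.5 mm, x +0.2 mm.

play_rows:
  series:
    - [0.0015, 0.0027, 0.0035, 0, 0, -0.01]
    - [0.0015, 0.0027, 0.0035, 0, 0, -0.01]
    - [0.0015, 0.0027, 0.0035, 0, 0, -0.01]
    - [0.0015, 0.0027, 0.0035, 0, 0, -0.01]
    - [0.0015, 0.0027, 0.0035, 0, 0, -0.01]

```text
time: 8.45
ee_pos: [0.5424, -0.138, 0.2582]
eef_rot: [0.99, 0.144, 0.0, -0.0]
ft_force: [0.1, -0.8, -3.1]
width: 0.0353
grip_force: 35.0
```

play_rows:
  series:
    - [0, 0, 0, 0, 0, 0]
    - [0, 0, 0, 0, 0, 0]
    - [0, 0, 0, 0, 0, 0]

```text
time: 8.75
ee_pos: [0.5424, -0.138, 0.2582]
eef_rot: [0.99, 0.144, 0.0, -0.0]
ft_force: [0.3, -0.5, -2.2]
width: 0.0356
grip_force: 35.0
```

```bash
python3 shot.py a4; python3 -c "
import cv2;a=cv2.imread('pics/a4_wrist.png')[60:270,180:460];a=cv2.resize(a,(800,600),interpolation=cv2.INTER_CUBIC)
cv2.imwrite('pics/a4_c.png',a)"
```

```text
8.75 [ 0.5424 -0.138   0.2582] [ 9.895e-01  1.445e-01  0.000e+00 -1.000e-04] [ 0.28437373 -0.52967877 -2.23742647]
```

View pics/a4_c.png

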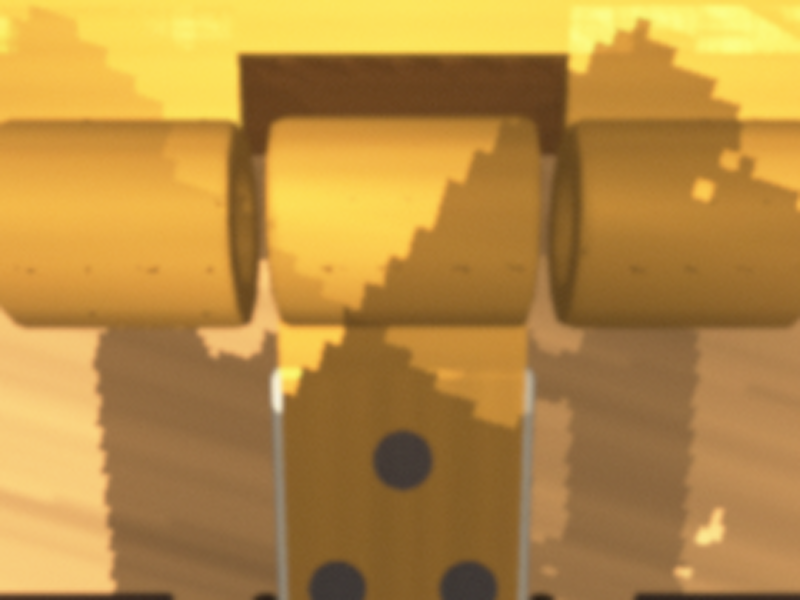

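All three knuckles line up: rows 120–326 against 117–325, parallel and centred in the gap. There is no contact force, so I'll hand it in.

```bash
python3 -c "
from bench import job
print(job.close_job())"
```

```text
the job is handed in; nothing more can be done
None
```

I handed the job in at about 9 s, with the brass-leaf rail still held level and steady between the jamb's knuckles; in the last wrist picture the three knuckles line up to about 0.2 mm (height to about 1 mm), with no contact force showing.

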